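# Set the inspection turntable to the red mark

## Robot

A 6-joint arm with a two-finger parallel gripper is mounted at the origin on a cart in front of the work surface, level with it; the furniture and walls round the work are solid. World frame = base frame: x ahead of the robot, y to its left, z up, the work surface at z = 0. Lengths are in mm, angles in rad, forces in N, time in s.
With the tool pointing down it reaches from about 350 to 975 mm from the base axis. Payload 7.1 kg.
Tool frame: the origin (TCP) lies midway between the tips of the shut fingers; the grasp point (between the pads) lies 19 mm behind it (ctrl.grip_depth is the distance from the TCP to the grasp point, in mm); z points along the fingers, y is the line along which they close (so a half turn about z gives the same grasp; the last joint's range is limited). The gripper opens to 88 mm and grips with 3 to 60 N. Pads are 20 mm wide; open, the fingers measure 115 mm over their backs; the gripper's body (75 mm by 178 mm) begins 61 mm behind the grasp point.
Start: joints at [1.207, 0.423, 1.63, -0, 1.089, -0.019], TCP at [211.223, 588.209, 222.675] pointing down, gripper open.
Joint ranges: [-3, 3], [-0.9, 2.11], [0.09, 2.58], [-1.31, 4.45], [0.11, 2.69], [-2.54, 2.54]. Speed limits (rad/s): [2.39, 2.39, 3.01, 3.14, 3.14, 3.14].

## Interface

Orientations are given as a rotation vector (axis times angle).
In Python, from workcell import get_obs, vision, ctrl gives the robot as it stands.
- The arm moves only by the tool step_arm, never from a script. Its argument "plan" is a list of rows, each a list of 7 numbers: the opening, from -1 (shut) to 1 (fully open), then the shift along the tool's x, y, z as a fraction of full scale, then the turn, a rotation vector about the tool's x, y, z as a fraction of full scale. In form: [[fingers, dx, dy, dz, wx, wy, wz], ...]. A call has 1 to 20 rows; each row shifts and turns the commanded pose from where the row before left it, along the tool's axes as they then stand; what a row does not reach is not made up. Full scale, the value 1, is 50 mm for a shift and 0.12 rad for a turn. A row lasts 1/8 s, in which the tool goes at most 62.5 mm and 10.7 degrees, less where a joint would pass 70% of its speed; a pose out of reach is approached as far as the arm can. A call with a number of a shift or a turn outside -1 to 1 is refused whole. A call with a gripper value outside its range is refused whole. The fingers move at their own pace and stop on an object; the grip force is fixed at half the most. Time passes only in rows, so rows that do not move let the fingers close. It gives the time, the measured TCP pose, the force, the opening and the grip force at its end, in the units of the state.
- get_obs(): the state, without advancing time (a new reading comes with each control period).
- vision.get_image(name): name is "side" or "top"; returns a dict with "pixels" (384x512x3 uint8, red, green, blue), "depth" (384x512 float32, mm along the optical axis (not along the pixel's ray), 0 where there is no reading), "fx", "fy", "cx", "cy" (pixels), "T" (4x4, takes a point from camera to world coordinates). Camera axes: x right, y down, z forward; pixel columns grow to the right and rows downward; lengths in mm; the calibration is good to about 2 mm. A picture is of the moment at which its call begins.
- ctrl.close_job(): hands the job in; it is judged then, once.
The state is a dict: "t": time; "qpos": joint angles; "qvel": joint speeds; "joint_torque": joint torques, N m; "ee_pos": TCP position; "orientation": TCP orientation; "ft_force": force on the tool from outside, world axes, zero at the start; "moment": the same for the moment, N m; "width": finger opening in mm; "grasp_force": force on a finger pad.
Only numpy, scipy, OpenCV 4.12 (cv2) and the standard library are available. Lean on these libraries where they do the work, as an engineer would, in place of code of your own. Each camera call takes 0.05 s, during which the arm holds its last target. There are 200 camera calls.

## Task

Turn the black turntable disc by pushing its orange-capped finger post from the side with a fingertip or the outside of the fingers, until the white index line at the disc's edge lines up with the line on the red scale marker (not the blue one). Do not take the post between the fingers, do not touch or lift the plaster sherd lying on the disc, and leave everything else on the bench where it stands; finish with the hand clear.

Things in the scene. Friction and masses are not known exactly. Their poses are not given: they have to be found in the camera images.
- disc_center (a point): centre of the upper face of the turntable's black disc, on its upright turning axis, 30 mm above the bench. The disc has a radius of 106 mm and is 12 mm thick. It turns with a steady friction torque of about 0.12 N m (under 2 N at the post), does not coast and stays where it is left. It sits on a fixed round aluminium base, 135 mm in radius, 18 mm high, with black graduations 5 degrees apart
- index_tip (a point): outer end of the white index line (16 mm long, 4 mm wide, radial) on the disc, at its upper face, 105 mm from the axis
- post_top (a point): centre of the top of the finger post, an upright steel pin with an orange cap, 22 mm in diameter over the cap (the steel below 20 mm, with a flange of 28 mm on the lowest 3 mm) and 40 mm high, standing on the disc 75 mm from the axis on the same radius as the index line; its top is 70 mm above the bench
- disc (a joint): angle of the disc on its base (rad), growing anticlockwise seen from above; stops at -2.6 and 2.6; at 0 the index and post point along the turntable base's own -x, roughly at the robot, and the two markers stand at -1.571 and +1.571. The base itself is turned a little on the bench
- red_marker: the target: red tab, 12 x 26 x 5 mm, fixed on the graduated ring just outside the disc, with a thin white line along its 26 mm length, which points at the disc's axis. Origin at the centre of its underside, 18 mm above the bench, 122 mm from the axis; its y axis lies along its line and its x axis across it
- blue_marker: the same tab in blue, on the other side of the ring: not the target. Origin and axes as for the red one
- sherd: white plaster sherd, 57 x 32 x 8 mm, lying loose near the middle of the disc and turning with it; origin at the centre of its underside
- ethanol_bottle: loose bystander: white bottle with blue cap, 58 mm in diameter, 130 mm high, to the right of the turntable; origin at the centre of its underside
- resin_bottle: loose bystander: amber bottle with red cap, 52 mm in diameter, 105 mm high, to the right at the back; origin at the centre of its underside
- brass_stamp: loose bystander: brass-coloured stamp, 27 mm in diameter, 45 mm high, to the right of the turntable; origin at the centre of its underside
- small_blue_box: loose bystander: clear box with a blue lid, 110 x 127 x 57 mm, to the left of the turntable; origin at the centre of its underside
- brush: loose bystander: paint brush with black handle, 28 x 202 x 13 mm, lying to the left of the turntable; origin at the centre of its underside
Not all that is in view belongs to the job. Of the things that look like the sherd, the smaller one is meant.

How it is judged:
By the outcome, as a careful person would: the job done as asked, in the order asked, and still so for the second after the job is handed in, with the robot touching nothing.
It also fails if it takes over 42 s, if anything falls off the work surface, if the arm or the gripper's body presses on something with over 40 N, if the wrist force passes 120 N, or if a joint passes its speed limit or range.

## Working session

There is one attempt and no reset: what is moved stays moved. The work goes in short steps, Python scripts to look and compute and a tool call to move; the robot and the scene stay as the last step left them, time stands still between calls to the robot, and variables do not carry over. Pictures are saved under pics/ and viewed, at most 10 in all, crops included, and the job is handed in when it is done.

Besides the shell and the picture viewer there is one more tool, called after "Call:" as a command line: name --pt "numbers of a row" for each row, then --argument value for the rest. step_arm: Moves the arm, as the interface text tells. Its arguments: {"type":"object","properties":{"plan":{"type":"array","items":{"type":"array","items":{"type":"number","minimum":-1,"maximum":1}}}},"required":["plan"]}

```bash
mkdir -p pics
cat > h.py <<'E'
from workcell import get_obs, vision, ctrl
import numpy as np, cv2
def snap(n):
    im=vision.get_image(n); np.savez(f'{n}.npz',**im); return im
def ray(im,u,v,z):
    d=im['T'][:3,:3]@np.array([(u-im['cx'])/im['fx'],(v-im['cy'])/im['fy'],1]); o=im['T'][:3,3]
    return o+d*(z-o[2])/d[2]
E
python3 - <<'E'
from h import *
for n in('top','side'):
    im=snap(n); cv2.imwrite(f'pics/{n}0.png',im['pixels'][:,:,::-1]); print(n,im['T'].round(2),im['fx'])
o=get_obs(); print(o)
E
```

```text
top [[ 2.00000e-02 -9.80000e-01  2.20000e-01  3.19650e+02]
 [-1.00000e+00 -2.00000e-02 -0.00000e+00  2.49000e+00]
 [ 0.00000e+00 -2.20000e-01 -9.80000e-01  1.21194e+03]
 [ 0.00000e+00  0.00000e+00  0.00000e+00  1.00000e+00]] 419.4567390419634
side [[ 8.60000e-01 -2.60000e-01  4.30000e-01 -8.78400e+01]
 [-5.00000e-01 -4.20000e-01  7.60000e-01 -1.17235e+03]
 [-2.00000e-02 -8.70000e-01 -4.90000e-01  8.46560e+02]
 [ 0.00000e+00  0.00000e+00  0.00000e+00  1.00000e+00]] 426.0044294990428
{'t': 0.1, 'qpos': array([ 1.20697878e+00,  4.23781588e-01,  1.63060863e+00,  1.18571055e-06,
        1.08861129e+00, -1.90080922e-02]), 'qvel': array([-7.08573461e-04, -9.06761577e-05, -2.86365204e-03, -6.42998287e-04,
       -2.03841406e-04,  6.68483121e-05]), 'joint_torque': array([ 1.14756469e-05, -5.45614457e+01, -2.74324465e+01,  6.45653531e-02,
        1.88064220e-02, -3.59986370e-05]), 'ee_pos': array([211.0600735 , 587.74410922, 221.97066246]), 'orientation': array([-5.38900816e-01, -3.09475284e+00,  2.17209820e-03]), 'ft_force': array([ 0.09898459, -0.22181167,  0.9543663 ]), 'moment': array([0.00819294, 0.00394349, 0.01700142]), 'grasp_force': 0.0, 'width': 88.1249562618111}
```

View pics/top0.png

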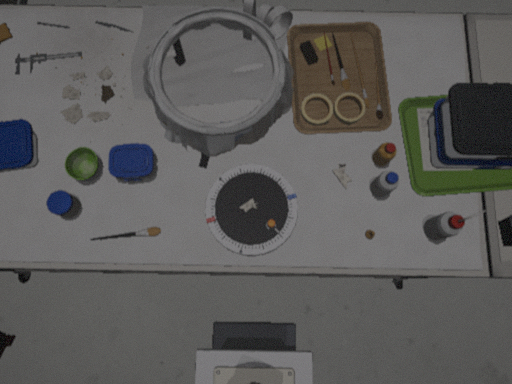

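View pics/side0.png

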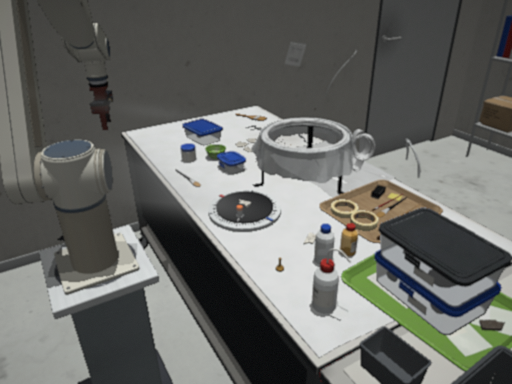

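The top view shows the turntable centred near (251,208). The red tab is at left (211,219), the blue tab at right (292,197), the post cap at (271,224), the index near (280,234) and the sherd near the middle at (248,205). Another sherd-like piece, larger, lies off the disc at (342,175). The smaller one, on the disc, is the one meant, and I must not touch it. I'll confirm this in an enlarged crop and measure.

```bash
cat >> h.py <<'E'
def cen(m):
    n,l,s,c=cv2.connectedComponentsWithStats(m.astype(np.uint8)); return sorted([(int(s[i,4]),c[i]) for i in range(1,n)],key=lambda a:-a[0])[:3]
def measure(im,box=(195,155,310,265)):
    x0,y0,x1,y1=box; p=im['pixels'].astype(int); M=np.zeros(p.shape[:2],bool); M[y0:y1,x0:x1]=1
    r,g,b=p[...,0],p[...,1],p[...,2]
    out={}
    for k,m,z in(('red',(r>g+35)&(abs(g-b)<25),23),('blue',(b>r+40),23),('orange',(r>b+60)&(g>b+15),70)):
        out[k]=[(a,c.round(1),ray(im,*c,z).round(1)) for a,c in cen(m&M)]
    return out
E
python3 - <<'E'
from h import *
im=dict(np.load('top.npz'))
for k,v in measure(im).items(): print(k,v)
hsv=cv2.cvtColor(im['pixels'],cv2.COLOR_RGB2GRAY)
# disc contour: dark component
m=(hsv<70).astype(np.uint8); m[:155]=0;m[265:]=0;m[:,:195]=0;m[:,310:]=0
c=max(cv2.findContours(m,0,1)[0],key=cv2.contourArea); P=np.array([ray(im,*q[0],30)[:2] for q in cv2.convexHull(c)],np.float32)
print('disc',cv2.minEnclosingCircle(P), cv2.fitEllipse(P))
crop=im['pixels'][158:262,198:304,::-1]; cv2.imwrite('pics/c1.png',cv2.resize(crop,None,fx=5.5,fy=5.5,interpolation=cv2.INTER_CUBIC))
E
```

```text
red [(28, array([210.5, 219.4]), array([504.7, 131.6,  23. ])), (1, array([274., 224.]), array([494.6, -50.2,  23. ]))]
blue [(8, array([292.8, 196.1]), array([ 577.1, -103.9,   23. ])), (1, array([290., 195.]), array([580.3, -95.9,  23. ]))]
orange [(34, array([270.9, 222.6]), array([491.4, -39.5,  70. ]))]
disc ((540.3870239257812, 14.834954261779785), 106.55145263671875) ((540.3865966796875, 15.729990005493164), (208.37721252441406, 209.4459991455078), 69.35395812988281)
```

View pics/c1.png

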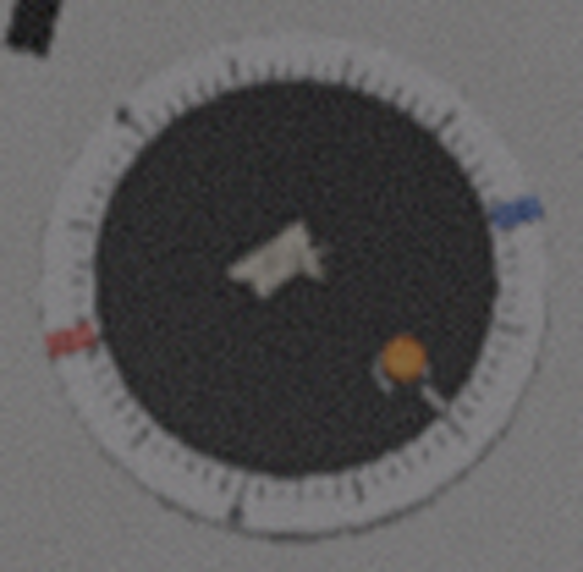

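The crop confirms it: the sherd is at the disc's middle, the red tab at left, the blue at right, and the post with the index line at lower right. The measurements agree with the given sizes: disc radius 105–106 mm, red at r=121.5, post at r=73.7. The index is at about 228° and red at 107°, so the disc turns about 121° clockwise on the robot's side. The shut fingers' +x face will do the pushing. I'll shut the fingers and yaw first.

Call:
step_arm --pt "-1 0 0 0 0 0 0.8" --pt "-1 0 0 0 0 0 0.8" --pt "-1 0 0 0 0 0 0.8" --pt "-1 0 0 0 0 0 0.8" --pt "-1 0 0 0 0 0 0"

```text
t: 0.72
ee_pos: [211.1, 588.0, 222.3]
orientation: [-1.118, -2.936, 0.001]
ft_force: [-0.9, 0.1, 0.7]
width: 41.3
grasp_force: 0.0
```

```bash
cat >> h.py <<'E'
from scipy.spatial.transform import Rotation as Ro
C=np.array([540.4,15.5])
def togo(th,off,z,r=75):
    o=get_obs(); R=Ro.from_rotvec(o['orientation']).as_matrix(); t=np.radians(th)
    rh=np.array([np.cos(t),np.sin(t)]); d=np.array([rh[1],-rh[0]])
    p=np.r_[C+r*rh-off*d,z]; print('t',o['t'],'pos',o['ee_pos'].round(1),'target',p.round(1),'w',o['width'],'F',o['ft_force'].round(1))
    print('tool mm',(R.T@(p-o['ee_pos'])).round(1),'xdir',np.degrees(np.arctan2(R[1,0],R[0,0])),'want',th-90,'z',R[:,2].round(3),'q',o['qpos'].round(2))
E
python3 -c "
from h import *
togo(228.3,40,222)"
```

```text
t 0.725 pos [211.1 588.  222.3] target [520.4 -67.1 222. ] w 41.275527736030334 F [-0.9  0.1  0.7]
tool mm [-666.7 -283.3    0.7] xdir 138.28958523968652 want 138.3 z [-0.    -0.001 -1.   ] q [1.21 0.42 1.63 0.   1.09 0.36]
```

Call:
step_arm --pt "-1 -0.4 -0.17 0 0 0 0" --pt "-1 -0.83 -0.35 0 0 0 0" --pt "-1 -0.83 -0.35 0 0 0 0" --pt "-1 -0.83 -0.35 0 0 0 0" --pt "-1 -0.83 -0.35 0 0 0 0" --pt "-1 -0.83 -0.35 0 0 0 0" --pt "-1 -0.83 -0.35 0 0 0 0" --pt "-1 -0.83 -0.35 0 0 0 0" --pt "-1 -0.83 -0.35 0 0 0 0" --pt "-1 -0.83 -0.35 0 0 0 0" --pt "-1 -0.83 -0.35 0 0 0 0" --pt "-1 -0.83 -0.35 0 0 0 0" --pt "-1 -0.83 -0.35 0 0 0 0" --pt "-1 -0.83 -0.35 0 0 0 0" --pt "-1 -0.83 -0.35 0 0 0 0" --pt "-1 -0.83 -0.35 0 0 0 0" --pt "-1 -0.4 -0.17 0 0 0 0" --pt "-1 0 0 0 0 0 0" --pt "-1 0 0 0 0 0 0"

```text
t: 3.1
ee_pos: [518.3, -60.8, 222.5]
orientation: [-1.118, -2.935, -0.0]
ft_force: [-0.2, -0.3, -0.0]
width: 0.5
grasp_force: 0.0
```

```bash
python3 -c "
from h import *
togo(228.3,40,42)"
```

```text
t 3.1 pos [518.3 -60.8 222.5] target [520.4 -67.1  42. ] w 0.5415814825419902 F [-0.2 -0.3 -0. ]
tool mm [ -5.9  -3.3 180.5] xdir 138.27298168786305 want 138.3 z [-0.001  0.    -1.   ] q [-0.14  0.27  1.86  0.    1.01 -0.98]
```

Call:
step_arm --pt "-1 -0.12 -0.07 0.3 0 0 0" --pt "-1 0 0 0.8 0 0 0" --pt "-1 0 0 0.8 0 0 0" --pt "-1 0 0 0.8 0 0 0" --pt "-1 0 0 0.5 0 0 0" --pt "-1 0 0 0.4 0 0 0" --pt "-1 0 0 0 0 0 0" --pt "-1 0 0 0 0 0 0"

```text
t: 4.1
ee_pos: [521.5, -67.8, 42.9]
orientation: [1.119, 2.936, 0.0]
ft_force: [0.1, -0.9, 0.2]
width: 0.4
grasp_force: 0.0
```

Run:
```python
from h import *
togo(228.3,21,42)
a=snap('top')['pixels'][150:270,190:310,::-1]; b=snap('side')['pixels'][140:240,185:305,::-1]
f=lambda i:cv2.resize(i,(390,390*i.shape[0]//i.shape[1]),interpolation=cv2.INTER_CUBIC)
A,B=f(a),f(b); B=cv2.copyMakeBorder(B,0,A.shape[0]-B.shape[0],0,0,cv2.BORDER_CONSTANT)
cv2.imwrite('pics/p2.png',np.clip(np.hstack([A,B]).astype(int)*1.5,0,255).astype(np.uint8))
```

```text
t 4.1 pos [521.5 -67.8  42.9] target [506.2 -54.5  42. ] w 0.3534080261772601 F [ 0.1 -0.9  0.2]
tool mm [20.3 -0.2  0.9] xdir 138.2833595493266 want 138.3 z [ 0. -0. -1.] q [-0.15  0.56  1.94 -0.    0.64 -0.99]
```

View pics/p2.png

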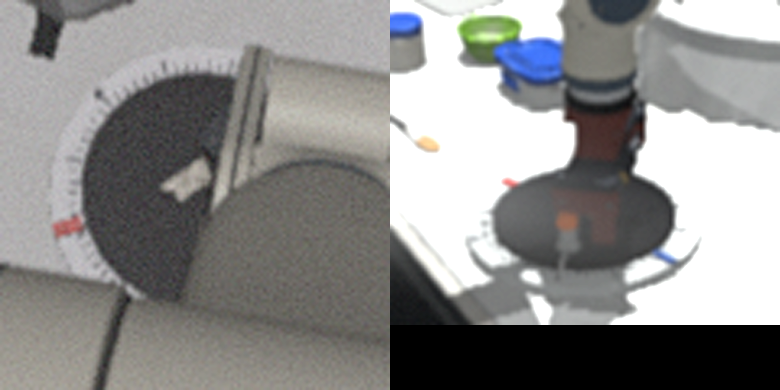

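Left (top view): the arm hides the post, and red and the sherd have not moved. Right (side view): the cap is still at about (567,222), with the gripper beside it and a gap. Next I make contact and start the arc.

Call:
step_arm --pt "-1 0.2 0 0 0 0 0" --pt "-1 0.2 0 0 0 0 0" --pt "-1 0.09 -0.02 0 0 0 0.5" --pt "-1 0.183 -0.04 0 0 0 1" --pt "-1 0.183 -0.04 0 0 0 1" --pt "-1 0.183 -0.04 0 0 0 1" --pt "-1 0 0 0 0 0 0"

```text
t: 5.08
ee_pos: [480.1, -34.0, 42.9]
orientation: [-1.704, -2.639, 0.0]
ft_force: [0.3, 0.7, -1.0]
width: 0.6
grasp_force: 0.0
```

Run:
```python
from h import *
togo(228.3-np.degrees(.42),21,42)
im=snap('side'); b=im['pixels'][160:240,185:305,::-1]
print(measure(im,(200,180,290,235)))
cv2.imwrite('pics/p3.png',cv2.resize(cv2.convertScaleAbs(b,alpha=1.5),(720,480),interpolation=cv2.INTER_CUBIC))
```

```text
t 5.075 pos [480.1 -34.   42.9] target [480.6 -34.4  42. ] w 0.6115247185866599 F [ 0.3  0.7 -1. ]
tool mm [-0.6  0.3  0.9] xdir 114.28972487738594 want 114.23577260450543 z [-0.001  0.    -1.   ] q [-0.1   0.52  2.04  0.    0.58 -0.52]
{'red': [], 'blue': [(15, array([269.2, 218.5]), array([ 575.3, -102.7,   23. ]))], 'orange': []}
```

View pics/p3.png

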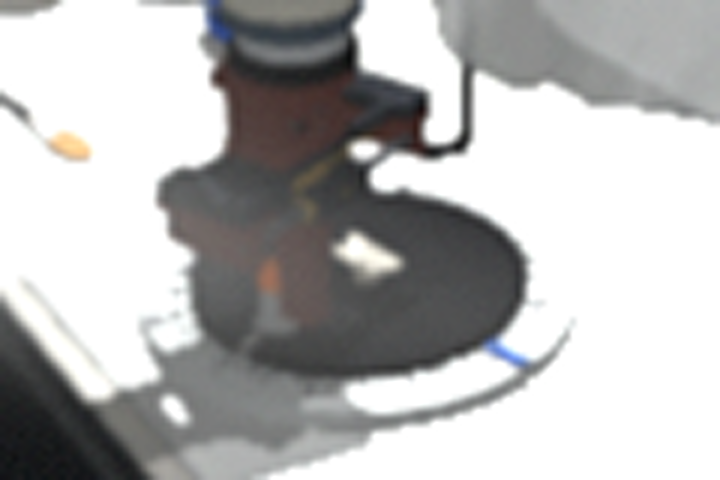

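The post has moved with the fingers: the cap is now at (268,278) in the crop, the disc and sherd turned with it, and forces are low. I'll continue to about 11° short.

Call:
step_arm --pt "-1 0.09 -0.02 0 0 0 0.5" --pt "-1 0.183 -0.04 0 0 0 1" --pt "-1 0.183 -0.04 0 0 0 1" --pt "-1 0.183 -0.04 0 0 0 1" --pt "-1 0.183 -0.04 0 0 0 1" --pt "-1 0.183 -0.04 0 0 0 1" --pt "-1 0.183 -0.04 0 0 0 1" --pt "-1 0.183 -0.04 0 0 0 1" --pt "-1 0.183 -0.04 0 0 0 1" --pt "-1 0.183 -0.04 0 0 0 1" --pt "-1 0.183 -0.04 0 0 0 1" --pt "-1 0.183 -0.04 0 0 0 1" --pt "-1 0.09 -0.02 0 0 0 0.5" --pt "-1 0.045 -0.01 0 0 0 0.25" --pt "-1 0 0 0 0 0 0" --pt "-1 0 0 0 0 0 0"

```text
t: 7.12
ee_pos: [485.0, 69.7, 42.6]
orientation: [-3.034, -0.814, 0.0]
ft_force: [-0.7, 0.5, -0.9]
width: 0.3
grasp_force: 0.4
```

Run:
```python
from h import *
togo(204.25-np.degrees(12.25*.12),21,42)
im=snap('top'); print(measure(im))
a=im['pixels'][150:270,190:310,::-1]
im=snap('side');b=im['pixels'][160:240,185:305,::-1]
f=lambda i:cv2.resize(i,(390,390*i.shape[0]//i.shape[1]),interpolation=cv2.INTER_CUBIC)
A,B=f(a),f(b); B=cv2.copyMakeBorder(B,0,A.shape[0]-B.shape[0],0,0,cv2.BORDER_CONSTANT)
cv2.imwrite('pics/p4.png',cv2.convertScaleAbs(np.hstack([A,B]),alpha=1.4))
```

```text
t 7.125 pos [485.   69.7  42.6] target [484.7  69.9  42. ] w 0.2860747643106767 F [-0.7  0.5 -0.9]
tool mm [-0.2 -0.4  0.6] xdir 30.016216096908654 want 30.025204115768986 z [-0. -0. -1.] q [ 0.12  0.53  2.02 -0.    0.59  1.17]
{'red': [], 'blue': [(8, array([292.8, 195.9]), array([ 577.8, -103.9,   23. ])), (1, array([289., 198.]), array([571.3, -93. ,  23. ]))], 'orange': []}
```

View pics/p4.png

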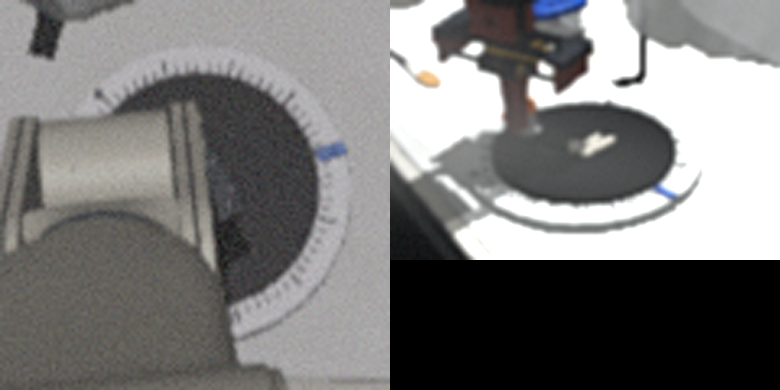

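Side view: the finger is right behind the cap at about (532,105). Top view: the arm hides the post. I'll push about 10° more, then back off, lift and swing clear to measure.

Call:
step_arm --pt "-1 0.09 -0.02 0 0 0 0.5" --pt "-1 0.09 -0.02 0 0 0 0.5" --pt "-1 0.09 -0.02 0 0 0 0.5" --pt "-1 0 0 0 0 0 0" --pt "-1 0 0 0 0 0 0"

```text
t: 7.85
ee_pos: [496.2, 78.4, 42.8]
orientation: [3.095, 0.538, 0.001]
ft_force: [-0.2, 0.4, -0.1]
width: 0.3
grasp_force: 0.1
```

```bash
python3 -c "
from h import *
togo(109.7,21,42)
o=get_obs(); R=Ro.from_rotvec(o['orientation']).as_matrix(); print(R.T@np.array([-60,350,0]))"
```

```text
t 7.85 pos [496.2  78.4  42.8] target [495.3  79.   42. ] w 0.27333741492717994 F [-0.2  0.4 -0.1]
tool mm [-0.6 -0.9  0.8] xdir 19.7152249634983 want 19.700000000000003 z [ 0.001  0.    -1.   ] q [ 0.13  0.54  2.   -0.    0.6   1.36]
[ 6.15880271e+01 -3.49724053e+02 -3.92802030e-02]
```

Call:
step_arm --pt "-1 -0.4 0 0 0 0 0" --pt "-1 -0.4 0 0 0 0 0" --pt "-1 0 0 -0.5 0 0 0" --pt "-1 0 0 -0.9 0 0 0" --pt "-1 0 0 -0.9 0 0 0" --pt "-1 0 -0.5 -0.7 0 0 0" --pt "-1 0 -0.9 0 0 0 0" --pt "-1 0 -0.9 0 0 0 0" --pt "-1 0 -0.9 0 0 0 0" --pt "-1 0 -0.9 0 0 0 0" --pt "-1 0 -0.9 0 0 0 0" --pt "-1 0 -0.9 0 0 0 0" --pt "-1 0 -0.9 0 0 0 0" --pt "-1 0 0 0 0 0 0" --pt "-1 0 0 0 0 0 0"

```text
t: 9.72
ee_pos: [343.9, 384.6, 192.5]
orientation: [3.095, 0.537, -0.0]
ft_force: [-0.5, -0.3, -1.0]
width: 0.7
grasp_force: 0.0
```

```bash
cat >> h.py <<'E'
def check(png,n=8):
    L=[snap('top') for _ in range(n)]; im=L[0]; im['pixels']=np.mean([l['pixels'] for l in L],0).astype(np.uint8); np.savez('avg.npz',**im)
    m=measure(im); print(m)
    for k in('red','blue','orange'):
        if m[k]:
            v=m[k][0][2][:2]-C; print(k,np.hypot(*v),np.degrees(np.arctan2(v[1],v[0])))
    # index line: bright pixels on disc at r 90..104 (z=30)
    g=cv2.cvtColor(im['pixels'],cv2.COLOR_RGB2GRAY).astype(float); num=np.zeros(2);den=0
    for v in range(155,265):
        for u in range(195,310):
            p=ray(im,u,v,30)[:2]-C; r=np.hypot(*p); a=np.degrees(np.arctan2(p[1],p[0]))
            if 90<r<102 and 85<a<135 and g[v,u]>70: w=g[v,u]-60; num+=w*p; den+=w
    if den: print('index',np.degrees(np.arctan2(num[1],num[0])),np.hypot(*num)/den,den)
    c=im['pixels'][158:262,198:304,::-1]; cv2.imwrite(png,cv2.convertScaleAbs(cv2.resize(c,None,fx=5.5,fy=5.5,interpolation=cv2.INTER_CUBIC),alpha=1.4))
E
python3 -c "
from h import *
check('pics/p5.png'); togo(108,45,222)"
```

```text
{'red': [(29, array([210.6, 219.3]), array([504.9, 131.4,  23. ])), (1, array([222., 212.]), array([526.6,  99.5,  23. ]))], 'blue': [(10, array([292.3, 196.1]), array([ 577.1, -102.6,   23. ]))], 'orange': [(38, array([225.3, 213.2]), array([515.3,  86.4,  70. ]))]}
red 121.21493307344603 107.02974960839958
blue 123.67093433786292 -72.73717979801305
orange 75.21183417521475 109.49496844462568
index 109.37827894986006 95.76834275203406 282.0
t 10.125 pos [344.3 384.8 192.7] target [474.4  72.9 222. ] w 0.2659595719340583 F [0.3 0.1 0.3]
tool mm [ 18.  337.5 -29.3] xdir 19.595164582815336 want 18 z [ 0.  0. -1.] q [ 0.82  0.3   1.89 -0.    0.94  2.05]
```

View pics/p5.png

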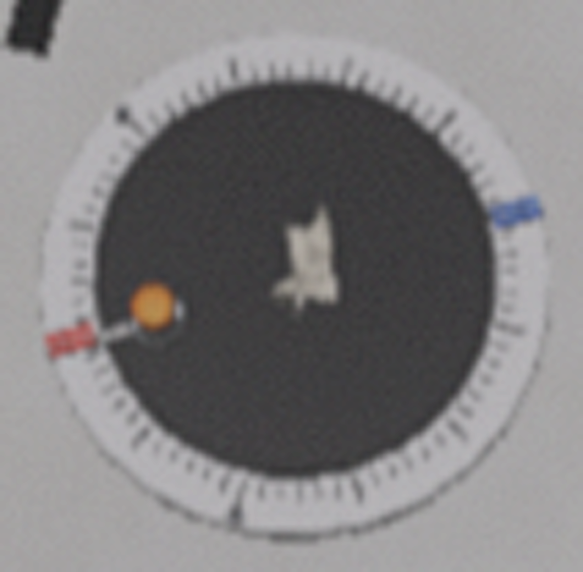

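The crop shows the index line just short of red, with post (152,305), red tab (70,340) and sherd riding undisturbed. The post (109.5°) and the index (109.4°) agree, and red is at 107.1°, so 2.3° remain. I'll go back the same way for a final nudge.

Call:
step_arm --pt "-1 0 0.5 0 0 0 0.36" --pt "-1 0 0.9 0 0 0 0" --pt "-1 0 0.9 0 0 0 0" --pt "-1 0 0.9 0 0 0 0" --pt "-1 0 0.9 0 0 0 0" --pt "-1 0 0.9 0 0 0 0" --pt "-1 0 0.9 0 0 0 0" --pt "-1 0 0.6 0 0 0 0" --pt "-1 0 0 0 0 0 0" --pt "-1 0 0 0 0 0 0"

```text
t: 11.38
ee_pos: [440.6, 75.4, 192.6]
orientation: [-3.106, -0.468, 0.0]
ft_force: [0.2, 0.1, -0.0]
width: 0.5
grasp_force: 0.0
```

```bash
python3 -c "
from h import *
togo(107.1,45,42)"
```

```text
t 11.375 pos [440.6  75.4 192.6] target [475.3  74.   42. ] w 0.48805290889766884 F [ 0.2  0.1 -0. ]
tool mm [ 32.8  11.7 150.6] xdir 17.137773846384768 want 17.099999999999994 z [-0.  0. -1.] q [0.14 0.2  2.03 0.   0.9  1.41]
```

Call:
step_arm --pt "-1 0.6 0.23 0.4 0 0 0" --pt "-1 0 0 0.8 0 0 0" --pt "-1 0 0 0.8 0 0 0" --pt "-1 0 0 0.6 0 0 0" --pt "-1 0 0 0.4 0 0 0" --pt "-1 0 0 0 0 0 0" --pt "-1 0 0 0 0 0 0" --pt "-1 0 0 0 0 0 0"

```text
t: 12.38
ee_pos: [473.7, 73.4, 43.7]
orientation: [3.106, 0.47, 0.003]
ft_force: [0.3, 0.6, 0.1]
width: 0.5
grasp_force: 0.0
```

```bash
python3 -c "
from h import *
togo(107.1,21.1,42)"
```

```text
t 12.375 pos [473.7  73.4  43.7] target [498.2  81.   42. ] w 0.5046861633751837 F [0.3 0.6 0.1]
tool mm [25.7 -0.   1.7] xdir 17.193228933921866 want 17.099999999999994 z [ 0.002  0.    -1.   ] q [0.13 0.52 2.05 0.   0.58 1.4 ]
```

Call:
step_arm --pt "-1 0.2 0 0 0 0 0" --pt "-1 0.15 0 0 0 0 0" --pt "-1 0.05 0 0 0 0 0" --pt "-1 0.05 0 0 0 0 0" --pt "-1 0.03 0 0 0 0 0" --pt "-1 0.03 0 0 0 0 0" --pt "-1 0 0 0 0 0 0" --pt "-1 0 0 0 0 0 0" --pt "-1 0 0 0 0 0 0"

```text
t: 13.5
ee_pos: [496.9, 80.5, 42.6]
orientation: [-3.106, -0.469, 0.001]
ft_force: [-1.9, 1.2, -0.8]
width: 0.7
grasp_force: 0.9
```

```bash
python3 -c "
from h import *
togo(107.1,21.1,42)"
```

```text
t 13.5 pos [496.9  80.5  42.6] target [498.2  81.   42. ] w 0.7104383403942129 F [-1.9  1.2 -0.8]
tool mm [ 1.4 -0.1  0.6] xdir 17.164970824338585 want 17.099999999999994 z [-0.001 -0.    -1.   ] q [0.14 0.54 1.99 0.   0.61 1.41]
```

Still 1.4 mm to go: nudge, then retreat and check.

Call:
step_arm --pt "-1 0.015 0 0 0 0 0" --pt "-1 0.015 0 0 0 0 0" --pt "-1 0 0 0 0 0 0" --pt "-1 0 0 0 0 0 0"

```text
t: 14.0
ee_pos: [498.9, 80.9, 42.7]
orientation: [3.106, 0.469, 0.0]
ft_force: [-1.7, 0.9, -0.9]
width: 0.7
grasp_force: 0.7
```

```bash
python3 -c "
from h import *
togo(107.1,21.1,42)"
```

```text
t 14.0 pos [498.9  80.9  42.7] target [498.2  81.   42. ] w 0.7186637548068794 F [-1.7  0.9 -0.9]
tool mm [-0.6 -0.3  0.7] xdir 17.16879600127337 want 17.099999999999994 z [ 0. -0. -1.] q [ 0.14  0.54  1.99 -0.    0.61  1.41]
```

Call:
step_arm --pt "-1 -0.4 0 0 0 0 0" --pt "-1 -0.4 0 0 0 0 0" --pt "-1 0 0 -0.5 0 0 0" --pt "-1 0 0 -0.9 0 0 0" --pt "-1 0 0 -0.9 0 0 0" --pt "-1 0 -0.5 -0.7 0 0 0" --pt "-1 0 -0.9 0 0 0 0" --pt "-1 0 -0.9 0 0 0 0" --pt "-1 0 -0.9 0 0 0 0" --pt "-1 0 -0.9 0 0 0 0" --pt "-1 0 -0.9 0 0 0 0" --pt "-1 0 -0.9 0 0 0 0" --pt "-1 0 -0.9 0 0 0 0" --pt "-1 0 0 0 0 0 0" --pt "-1 0 0 0 0 0 0"

```text
t: 15.88
ee_pos: [360.3, 393.6, 192.6]
orientation: [3.106, 0.47, 0.0]
ft_force: [-0.3, -0.5, -0.1]
width: 0.5
grasp_force: 0.0
```

```bash
python3 -c "
from h import *
check('pics/p6.png'); togo(107.1,45,222)"
```

```text
{'red': [(29, array([210.6, 219.3]), array([504.9, 131.4,  23. ]))], 'blue': [(11, array([292.1, 196. ]), array([ 577.4, -102. ,   23. ])), (1, array([288., 198.]), array([571.3, -90.1,  23. ]))], 'orange': [(36, array([225. , 212.1]), array([518.4,  87.3,  70. ]))]}
red 121.21493307344603 107.02974960839958
blue 123.18786466206808 -72.52111793047972
orange 75.09487332701214 107.03541459291984
index 106.70486879640416 97.30464288129087 274.0
t 16.275 pos [360.5 393.5 192.8] target [475.3  74.  222. ] w 0.49002067206715233 F [ 0.2 -0.7 -0.2]
tool mm [ 15.7 339.2 -29.2] xdir 17.11711140651915 want 17.099999999999994 z [ 0.  0. -1.] q [ 0.81  0.33  1.86 -0.    0.96  2.08]
```

View pics/p6.png

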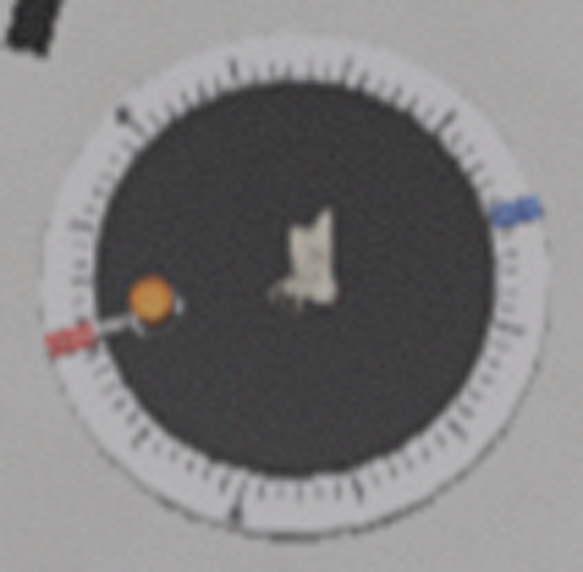

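The picture shows the index line meeting the red tab's line at about (97,332). The post is at 107.0°, the index at 106.7° and red at 107.0°, the hand is clear and the sherd is still in place. Handing in.

```bash
python3 -c "
from h import *
print(ctrl.close_job())"
```

```text
the job is handed in; nothing more can be done
None
```

The index line is lined up with the red marker to within about 0.3° as measured from the top camera; the hand is clear, the sherd was not touched, and the job was handed in at about 16 s.

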